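Throw the pawl and let the clock lift down

TASK

The clock movement on the bench lift has to come down. Take the pawl rod out of its tray and, holding it by its wooden handle so that your hand never comes under the raised table, flick the red pawl up by its tail with the rod's tip until it tips right over and stays clear of the ratchet teeth; nothing but the rod may touch the pawl. Then lay the rod flat on the bench clear of the lift, ease the table slowly all the way down and let go, without shoving the other things on the bench about.

Things in the scene. Friction and masses are not known exactly. Their poses are not given: they have to be found in the camera images.
- lift: Bench lift, fixed. Base plate 14 mm thick, x -100..+60, y +-105 mm; at its rear a mast of two rails (x 4..20, y +-85 mm, 325 mm high) with an upright ratchet bar between them (x 5..19, y -15..-3 mm, teeth facing +y, pitch 12 mm). Origin: on the bench under the middle of the table's rear edge; -x is its front, roughly towards the robot. The rod goes in from the front, along +x, under the table.
- lift_table (a joint): Height of the lift table above its lowest place, m: 0 = fully down on its stops, at most 0.09. Table and load weigh about 0.95 kg; the slide is stiff (13 N friction), so it stays where it is left and sinks when pushed with 3 to 6 N. With the pawl in the teeth it sinks 12 mm at most, then is blocked.
- table_mid (a point): Middle of the underside of the aluminium table (100 mm deep along x, 150 mm wide, 12 mm thick), 98 mm above the bench when fully down; axes as the lift's. Its rear edge is 50 mm to +x. Ribs 22 mm high hang under it at y +-71 mm. A brass clock movement is screwed on it: x -35..+38, y +-58 mm, up to 126 mm above this point. The hand (TCP) must never be under the table.
- pawl (a joint): Pawl angle about its pin (axis: lift's +x), rad. 0 = nose fully in the ratchet teeth; it rests at 0 to 0.27, depending on the tooth. It grows as the tail is lifted; 1.05 = thrown over against its stop. A ball weight tips it: let go below 0.5 it falls back into the teeth, beyond 0.6 it falls over to 1.05 and stays there. Lifting the tail takes under 1 N.
- catch: The pawl: red steel, nose 30 mm below its pin towards the ratchet bar, a tail to +y and a dark steel ball 36 mm above the pin, behind the ratchet bar. Origin: on the pin's axis, at x 0, y +8 mm of the lift, 50 mm below the table's underside; it travels with the table. Axes as the lift's at joint 0, turning with the pawl. A bracket 14 mm wide holds the pin at x -1..5 mm, from the table down.
- pawl_tail (a point): Point under the pawl's tail where the rod lifts it, 40 mm out from the pin, at x +11 mm of the lift. The tail is a straight bar 57 mm long, 8 mm thick, 10 mm wide (x 6..16 mm), sloping 24 degrees down towards +y at joint 0. The space below it and in front of it down to the base plate is free from y 17 to 65 mm of the lift. Moves with pawl and table.
- handle_right (a point): Middle of the straight part of the steel handle on the table's -y side: round bar 12 mm thick, 70 mm long along the lift's x, 45 mm out from the table's side edge (33 mm clear gap), 6 mm above the table's underside; axes as the lift's. Moves with the table. Free to grip or press from above.
- handle_left (a point): The same handle on the table's +y side.
- rod: Pawl rod, 215 mm long, about 85 g: square wooden handle 12 x 12 x 60 mm at its -x end, round steel shank 8 mm thick, 155 mm long, to its +x end (tip). Origin: on the axis at mid-length, also about its balance point; x along the rod towards the tip. It starts in the tray groove, axis 14 mm above the bench. Lying on the bench the handle's axis is 6 mm up and the tip about 4 mm.
- rod_grip (a point): Middle of the rod's wooden handle, on the axis, 77.5 mm behind the rod's origin.
- rod_tip (a point): Steel tip of the rod, on the axis, 107.5 mm ahead of the rod's origin.
- tray: Wooden tool tray fixed on the bench, 236 x 64 mm, 24 mm high. The rod lies sunk in a groove 17 mm wide along its x, handle at the -x end. Only the middle 80 mm is cut away, down to a 4 mm floor, as a finger notch: only there can the rod be gripped. Origin: centre of its underside.
- dish: Bystander: round wooden watch dish, 132 mm across, 16 mm high, loose. Origin: centre of its underside.
- watch_case: Bystander: open steel watch case, 41 mm across, 10 mm high, loose on the dish. Origin: centre of its underside.
- dome: Bystander: glass dust dome with a knob, 90 mm across, 88 mm high, loose. Origin: centre of its underside.
- loupe: Bystander: black eye loupe, 35 mm across, 34 mm high, loose. Origin: centre of its underside.

How it is judged:
By the outcome, as a careful person would: the job done as asked, in the order asked, and still so for the second after the job is handed in, with the robot touching nothing.
It also fails if it takes over 72 s, if anything falls off the work surface, if the arm or the gripper's body presses on something with over 40 N, if the wrist force passes 120 N, or if a joint passes its speed limit or range.

ROBOT

A 7-joint arm with a two-finger parallel gripper is mounted at the origin on the work surface. World frame = base frame: x ahead of the robot, y to its left, z up, the work surface at z = 0. Lengths are in m, angles in rad, forces in N, time in s.
With the tool pointing down it reaches from about 0.425 to 0.875 m from the base axis. Payload 4.7 kg.
Tool frame: the origin (TCP) lies between the finger pads, 19 mm behind the fingertips; this is the grasp point; z points along the fingers, y is the line along which they close (so a half turn about z gives the same grasp; the last joint's range is limited). The gripper opens to 87 mm and grips with 3 to 60 N. Pads are 19 mm wide; open, the fingers measure 117 mm over their backs; the gripper's body (75 mm by 190 mm) begins 51 mm behind the grasp point.
Start: joints at [-1.135, 0.321, -0.07, 1.45, 0.023, 1.371, -0.057], TCP at [0.266, 0.593, 0.241] pointing down, gripper open.
Joint ranges: [-2.86, 2.86], [-0.3, 2.09], [-1.38, 1.24], [0.06, 2.45], [-1.56, 4.7], [0.09, 2.05], [-2.69, 2.69]. Speed limits (rad/s): [2.57, 2.57, 3.14, 3.14, 3.14, 3.14, 3.14].

INTERFACE

Orientations are given as a rotation vector (axis times angle).
In Python, from bench import ctrl gives the robot as it stands.
- The arm moves only by the tool inch_along, called after "Emit:" as a command line: name --argument value ..., lists and objects as JSON in quotes. Schema: {"type":"object","properties":{"deltas":{"type":"string"},"grip_force":{"type":"number"},"only":{"type":"string"},"quiet":{"type":"boolean"},"lines":{"type":"string"}},"required":["deltas"],"additionalProperties":false}. deltas is a string of 1 to 20 rows, one to a line, with the numbers parted by spaces; each row has 5 numbers: dx, dy, dz in units of 50 mm, then a turn about the tool's z in units of 0.1 rad, then the opening from 0.0 (shut) to 1.0 (fully open); each row is the pose to reach, as a shift and turn from the pose commanded when the call began, along the tool's axes at that moment; what a row does not reach only later rows make up. A row lasts 1/10 s, in which the tool goes at most 0.05 m and 0.15 rad, less where a joint would pass 70% of its speed; a pose out of reach is approached as far as the arm can. The fingers move at their own pace and stop on an object; grip_force is the grip in N (left out, the last holds). Time passes only in rows, so rows that do not move let the fingers close. The tool returns the time, the measured TCP pose, the force, the opening and the grip force at its end. only (a regular expression) keeps the lines of the reply that match it, lines (a string "A,B") keeps lines A to B, and quiet returns only ok. Input that does not fit is refused with a message, and nothing moves.
- ctrl.get_state(): the state, without advancing time (a new reading comes with each control period).
- ctrl.get_image(name): name is "side" or "top"; returns the picture (384x512x3 uint8, red, green, blue); there is no depth.
- ctrl.camera_model(name): a dict with "vertical_fov" (degrees; the focal length in pixels is half the picture's height over the tangent of half this angle, whatever the lens; pixels are square), "cx", "cy" (the principal point, pixels), "rvec" (rotation vector, rad) and "tvec" (3), from world to camera coordinates, as OpenCV has them. Camera axes: x right, y down, z forward; pixel columns grow to the right and rows downward; lengths in m; the calibration is good to about 2 mm. A picture is of the moment at which its call begins. camera_model takes no time and is no camera call.
- ctrl.close_job(): hands the job in; it is judged then, once.
The state is a dict: "time": time; "joint_positions": joint angles; "qd": joint speeds; "joint_torque": joint torques, N m; "position": TCP position; "tool_rot": TCP orientation; "ft_force": force on the tool from outside, world axes, zero at the start; "torque": the same for the moment, N m; "grip_width": opening from 0.0 (shut) to 1.0 (fully open); "grip_force": force on a finger pad.
Only numpy, scipy, OpenCV 4.12 (cv2) and the standard library are available. Lean on these libraries where they do the work, as an engineer would, in place of code of your own. Each camera call takes 0.05 s, during which the arm holds its last target. There are 200 camera calls.

## Working session

There is one attempt and no reset: what is moved stays moved. The work goes in short steps, Python scripts to look and compute and a tool call to move; the robot and the scene stay as the last step left them, time stands still between calls to the robot, and variables do not carry over. Pictures are saved under pics/ and viewed, at most 14 in all, crops included, and the job is handed in when it is done.

```bash
ls; mkdir -p pics; python3 - <<'E'
from bench import ctrl
import cv2
for n in("side","top"):
    cv2.imwrite(f"pics/{n}0.png",cv2.resize(ctrl.get_image(n)[:,:,::-1],(768,576),interpolation=cv2.INTER_CUBIC))
    print(ctrl.camera_model(n))
s=ctrl.get_state();print(s)
E
```

```text
bench.py
pics
{'vertical_fov': 57.17549834359817, 'cx': 258.32183899252715, 'cy': 189.12555234601828, 'rvec': array([ 2.45603528, -0.06582464,  0.01889772]), 'tvec': array([-0.51436613,  0.0599245 ,  1.07340179])}
{'vertical_fov': 47.158848690953654, 'cx': 250.59179209307104, 'cy': 193.2002616439238, 'rvec': array([ 2.21585151, -2.19168396,  0.05988812]), 'tvec': array([-0.00943115,  0.51812487,  1.38646661])}
{'time': 0.1, 'joint_positions': array([-1.13488203,  0.32175165, -0.0700797 ,  1.45156673,  0.02261677,
        1.37080083, -0.05691094]), 'qd': array([-5.30772146e-05, -9.92009160e-04,  1.24750308e-03, -2.10241228e-03,
       -7.69583886e-05, -1.20362656e-03, -2.08815802e-04]), 'joint_torque': array([-7.83197502e-04, -4.92570877e+01, -4.06150203e-01, -3.13398206e+01,
       -6.40910701e-02,  3.94897966e-02,  9.58423152e-05]), 'position': array([0.26597908, 0.59257396, 0.24026213]), 'tool_rot': array([-6.57605456e-01, -3.07173519e+00,  2.70353839e-03]), 'ft_force': array([-0.8550978 , -0.02449539, -0.11659994]), 'torque': array([ 3.34813197e-02, -1.02882443e-02, -7.98363553e-05]), 'grip_force': 0.0, 'grip_width': 0.9968399683308443}
```
View pics/side0.png

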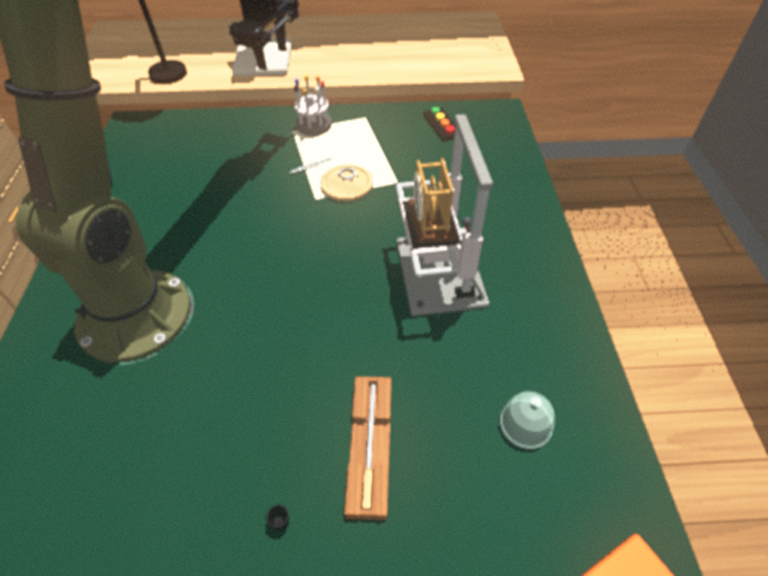

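View pics/top0.png

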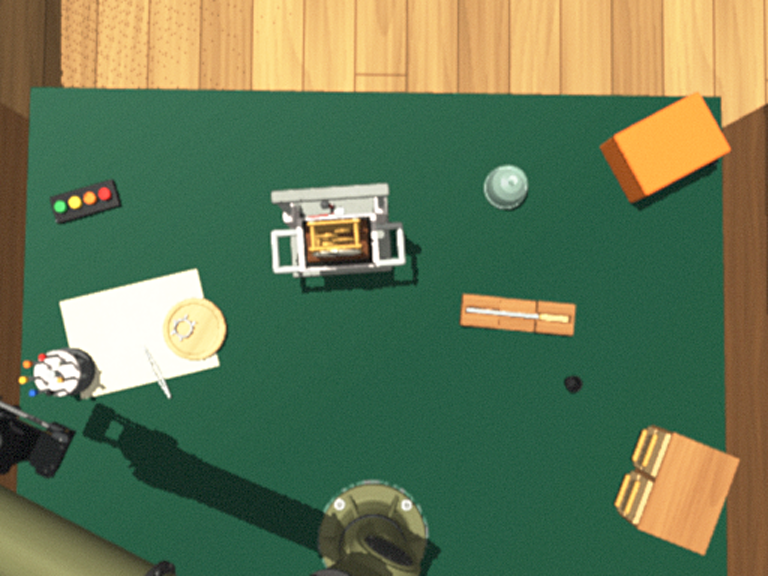

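```bash
cat > h.py <<'E'
import numpy as np, cv2
from bench import ctrl
def cam(n):
    m=ctrl.camera_model(n); f=192/np.tan(np.radians(m["vertical_fov"]/2))
    K=np.array([[f,0,m["cx"]],[0,f,m["cy"]],[0,0,1]]); R=cv2.Rodrigues(m["rvec"])[0]
    return K,R,m["tvec"]
C={n:cam(n) for n in("side","top")}
def ray(n,uv):
    K,R,t=C[n]; return -R.T@t, R.T@np.linalg.solve(K,[uv[0],uv[1],1.])
def onz(n,uv,z):
    c,d=ray(n,uv); return c+d*(z-c[2])/d[2]
def proj(n,P):
    K,R,t=C[n]; q=K@(R@np.asarray(P,float)+t); return q[:2]/q[2]
def tri(us,ut):
    P=[C[n][0]@np.c_[C[n][1],C[n][2]] for n in("side","top")]
    X=cv2.triangulatePoints(P[0],P[1],np.array(us,float).reshape(2,1),np.array(ut,float).reshape(2,1))[:,0]
    return X[:3]/X[3]
def crop(n,u0,v0,w,h,k,name,img=None):
    im=ctrl.get_image(n) if img is None else img
    cv2.imwrite("pics/"+name,cv2.resize(im[v0:v0+h,u0:u0+w,::-1],None,fx=k,fy=k,interpolation=cv2.INTER_CUBIC)); return im
E
python3 - <<'E'
from h import *
s=crop("side",250,70,100,145,4,"s1.png"); t=crop("top",170,110,115,90,6,"t1.png")
a=cv2.imread("pics/s1.png");b=cv2.imread("pics/t1.png")
# tray mask in both
for n,im in(("side",s),("top",t)):
    hsv=cv2.cvtColor(im,cv2.COLOR_RGB2HSV)
    m=cv2.inRange(hsv,(5,80,60),(18,255,255))
    if n=="top": m[:180]=0;m[235:]=0;m[:,:300]=0;m[:,390:]=0
    else: m[:240]=0;m[355:]=0;m[:,:220]=0;m[:,270:]=0
    m=cv2.morphologyEx(m,cv2.MORPH_CLOSE,np.ones((7,7)))
    c=max(cv2.findContours(m,0,2)[0],key=cv2.contourArea)
    bx=cv2.boxPoints(cv2.minAreaRect(c)); print(n,bx.tolist())
    if n=="top":
        P=np.array([onz(n,p,.024) for p in bx]);print(P.round(4),P.mean(0))
    # rod light handle / shank
    g=cv2.inRange(hsv,(18,60,170),(35,200,255))&m
    ys,xs=np.nonzero(g); print("handle",xs.mean() if len(xs) else None,ys.mean() if len(xs) else None,len(xs))
E
cp(){ :; }
```

```text
side [[228.65586853027344, 344.8828125], [233.4040069580078, 249.92022705078125], [262.18206787109375, 251.359130859375], [257.43389892578125, 346.32171630859375]]
handle 244.60655737704917 325.07377049180326 122
top [[305.74737548828125, 216.695068359375], [307.75994873046875, 195.22750854492188], [383.6553955078125, 202.34271240234375], [381.642822265625, 223.81027221679688]]
[[ 0.4456 -0.178   0.024 ]
 [ 0.5133 -0.184   0.024 ]
 [ 0.4935 -0.4239  0.024 ]
 [ 0.4258 -0.4174  0.024 ]] [ 0.46952153 -0.30081317  0.024     ]
handle 367.9146341463415 211.3780487804878 82
```

View pics/s1.png

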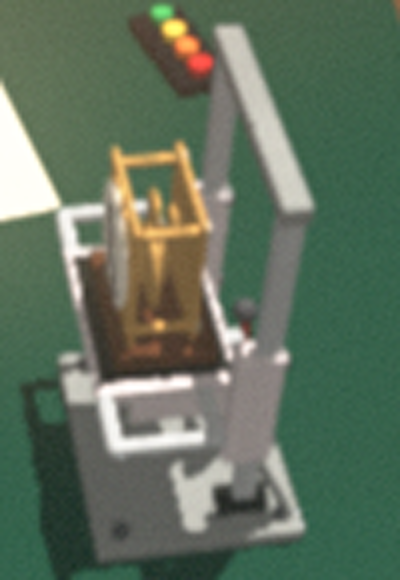

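View pics/t1.png

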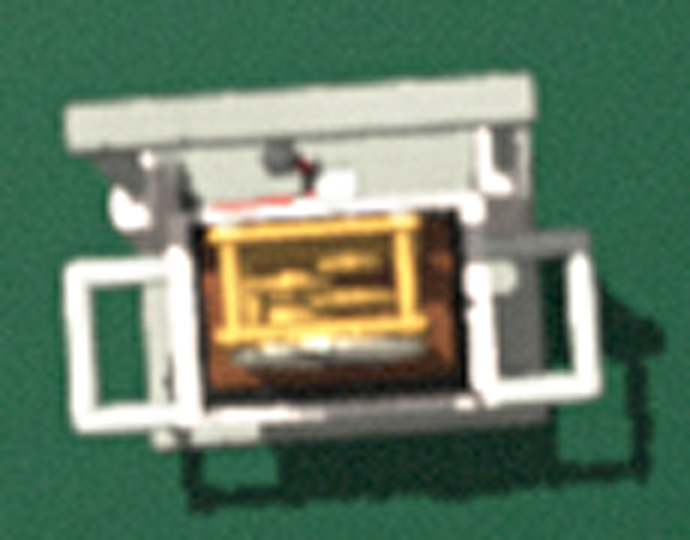

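```bash
python3 - <<'E'
from h import *
S=lambda u,v:(250+(u+.5)/4-.5,70+(v+.5)/4-.5)
T=lambda u,v:(170+(u+.5)/6-.5,110+(v+.5)/6-.5)
B={}
for k,s,t in[("FL",(217,28),(68,150)),("RL",(240,25),(65,105)),("FR",(283,210),(535,120)),("RR",(313,208),(533,75))]:
    X=tri(S(*s),T(*t)); print(k,X.round(4),onz("top",T(*t),.325).round(4),onz("side",S(*s),.325).round(4)); B[k]=X
for k,s,t in[("hRf",(110,443),(588,388)),("hRr",(205,437),(580,243)),("hLf",(66,214),(82,422)),("hLr",(108,208),(75,266))]:
    X=tri(S(*s),T(*t)); print(k,X.round(4),"reproj err",(proj("top",X)-T(*t)).round(2))
# base plate front corners z=.014
for k,s in[("baseNearFront",(100,560)),("baseNearRear",(303,532))]:
    print(k,onz("side",S(*s),.0).round(4))
for k,t in[("handleEndTop",None)]: pass
print("bystanders")
for n,uv,z in[("dish",(130,219),.016),("dome",(337,125),.05),("loupe",(381,256),.02)]: print(n,onz("top",uv,z).round(3))
print("rod ends", onz("top",(466/1.5,310.5/1.5),.014).round(4),onz("top",(570/1.5,318.5/1.5),.014).round(4))
print("rod ends side", onz("side",(374/1.5,383/1.5),.014).round(4),onz("side",(367/1.5,507/1.5),.014).round(4))
E
```

```text
FL [0.6486 0.174  0.3203] [0.6476 0.1733 0.325 ] [0.6475 0.1669 0.325 ]
RL [0.6661 0.1756 0.3211] [0.6662 0.1749 0.325 ] [0.6634 0.1695 0.325 ]
FR [ 0.6623 -0.0192  0.3235] [ 0.6625 -0.0193  0.325 ] [ 0.6612 -0.021   0.325 ]
RR [ 0.6808 -0.0182  0.3233] [ 0.6812 -0.0182  0.325 ] [ 0.6791 -0.0202  0.325 ]
hRf [ 0.5652 -0.0503  0.1552] reproj err [-0.02  0.47]
hRr [ 0.6329 -0.0458  0.1523] reproj err [-0.09  1.19]
hLf [0.5488 0.1909 0.1486] reproj err [ 0.01 -0.25]
hLr [0.607  0.1951 0.1523] reproj err [-0.12  5.34]
baseNearFront [ 0.5628 -0.034   0.    ]
baseNearRear [ 0.7211 -0.0161  0.    ]
bystanders
dish [0.432 0.375 0.016]
dome [ 0.732 -0.271  0.05 ]
loupe [ 0.325 -0.416  0.02 ]
rod ends [ 0.4764 -0.1948  0.014 ] [ 0.4619 -0.4153  0.014 ]
rod ends side [ 0.4806 -0.1926  0.014 ] [ 0.462  -0.4072  0.014 ]
```

```bash
cat >> h.py <<'E'
from scipy.spatial.transform import Rotation as Ro
def yaw():  # world angle of tool y (closing line), deg
    y=Ro.from_rotvec(ctrl.get_state()["tool_rot"]).apply([0,1,0]); return np.degrees(np.arctan2(y[1],y[0]))
def go(*targets):  # each (x,y,z,closing-line angle deg or None)
    s=ctrl.get_state(); R=Ro.from_rotvec(s["tool_rot"]); y0=yaw()
    print("pos",s["position"].round(4),"yaw",round(y0,1),"t",s["time"])
    for t in targets:
        d=R.inv().apply(np.array(t[:3])-s["position"])
        a=0 if t[3] is None else (y0-t[3]+180)%360-180
        print(d.round(4),"turn",round(np.radians(a),3))
E
python3 - <<'E'
from h import *
go((.45,.15,.22,None),(.4697,-.303,.12,-4.7),(.4697,-.303,.028,-4.7))
E
```

```text
pos [0.266  0.5927 0.2406] yaw 65.8 t 0.2
[-0.3491 -0.3286  0.021 ] turn 0.0
[-0.5525 -0.7337  0.1214] turn 1.231
[-0.5525 -0.7336  0.2134] turn 1.231
```

Units first: shifts go in units of 50 mm and turns go in units of 0.1 rad. So -0.7337 m is -14.674, -0.5525 m is -11.05, 1.231 rad is 12.31.

Emit:
inch_along --deltas "-7 -6.6 0.4 6 0.5\n-7 -6.6 0.4 6 0.5\n-7 -6.6 0.4 6 0.5\n-7 -6.6 0.4 6 0.5\n-7 -6.6 0.4 6 0.5\n-7 -6.6 0.4 6 0.5\n-7 -6.6 0.4 6 0.5\n-7 -6.6 0.4 6 0.5\n-7 -6.6 0.4 6 0.5\n-7 -6.6 0.4 6 0.5\n-11.05 -14.674 2.4 12.31 0.5\n-11.05 -14.674 2.4 12.31 0.5\n-11.05 -14.674 2.4 12.31 0.5\n-11.05 -14.674 2.4 12.31 0.5\n-11.05 -14.674 2.4 12.31 0.5\n-11.05 -14.674 2.4 12.31 0.5\n-11.05 -14.674 2.4 12.31 0.5\n-11.05 -14.674 2.4 12.31 0.5\n-11.05 -14.674 2.4 12.31 0.5\n-11.05 -14.674 2.4 12.31 0.5" --grip_force 30

```text
time: 2.2
position: [0.4676, -0.3086, 0.1204]
tool_rot: [2.317, 2.12, -0.007]
ft_force: [-0.2, 0.0, 0.0]
grip_width: 0.5
grip_force: 0.0
```

```bash
python3 -c "
from h import *
go((.4697,-.303,.12,-4.7),(.4697,-.303,.05,-4.7),(.4697,-.303,.028,-4.7))"
```

```text
pos [ 0.4676 -0.3086  0.1204] yaw -5.1 t 2.2
[0.0058 0.0016 0.0003] turn -0.007
[0.0061 0.0018 0.0703] turn -0.007
[0.0062 0.0018 0.0923] turn -0.007
```

In the tool's units: 0.07 m is 1.4, 0.065 m is 1.3.

Emit:
inch_along --deltas "0.04 0 0.8 0 0.5\n0.04 0 1.3 0 0.5\n0.04 0 1.4 0 0.5\n0.04 0 1.4 0 0.5"

```text
time: 2.6
position: [0.4695, -0.3003, 0.0508]
tool_rot: [-2.31, -2.128, 0.002]
ft_force: [0.8, -0.2, 1.1]
grip_width: 0.498
grip_force: 0.0
```

```bash
python3 - <<'E'
from h import *
go((.4697,-.303,.028,-4.7))
a=crop("top",290,180,110,60,7,"t2.png")
E
```

```text
pos [ 0.4695 -0.3003  0.0508] yaw -4.7 t 2.6
[-0.0027  0.0004  0.0228] turn 0.0
```

View pics/t2.png

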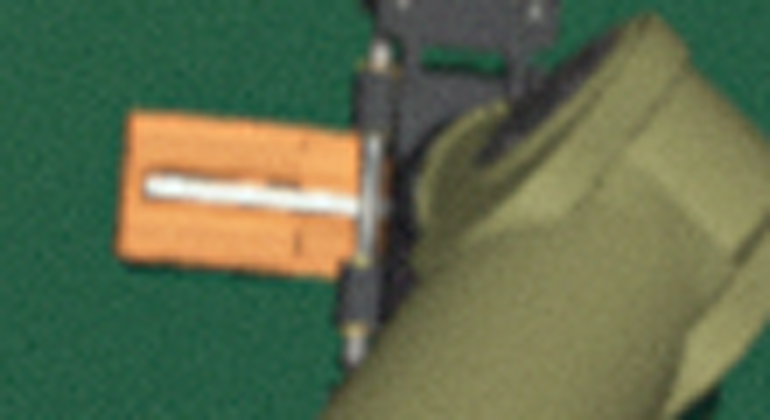

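In the tool's units: 0.0225 m is 0.45, 0.012 m is 0.24.

Emit:
inch_along --deltas "-0.04 0 0.24 0 0.5\n-0.04 0 0.45 0 0.5\n-0.04 0 0.45 0 0\n-0.04 0 0.45 0 0\n-0.04 0 0.45 0 0\n-0.04 0 0.45 0 0\n-0.04 0 0.45 0 0" --grip_force 40

```text
time: 3.35
position: [0.4701, -0.3026, 0.0291]
tool_rot: [2.31, 2.128, 0.001]
ft_force: [-0.5, 0.3, -0.2]
grip_width: 0.131
grip_force: 0.0
```

Emit:
inch_along --deltas "0 0 -0.6 0 0\n0 0 -1.4 0 0\n0 0 -1.6 0 0\n0 0 -1.6 0 0"

```text
time: 3.75
position: [0.4713, -0.3032, 0.1107]
tool_rot: [2.308, 2.126, 0.004]
ft_force: [-0.4, 0.5, -0.1]
grip_width: 0.01
grip_force: 0.0
```

```bash
python3 -c "
from h import *
go((.45,0,.1,-4.7),(.45,0.0,.1,0),(.45,0,.023,0))"
```

```text
pos [ 0.4713 -0.3032  0.1107] yaw -4.7 t 3.75
[ 0.3005 -0.046   0.0103] turn 0.0
[ 0.3005 -0.046   0.0103] turn -0.082
[ 0.3005 -0.0464  0.0873] turn -0.082
```

The fingers hadn't finished closing; repeating with more time.

Emit:
inch_along --deltas "0 0 0 0 0.5\n0 0 0 0 0.5\n0 0 0 0 0.5\n0 0 0 0 0.5\n0 0 0.6 0 0.5\n0 0 1.2 0 0.5\n0 0 1.63 0 0.5\n0 0 1.65 0 0.5\n0 0 1.65 0 0\n0 0 1.65 0 0\n0 0 1.65 0 0\n0 0 1.65 0 0\n0 0 1.65 0 0\n0 0 1.65 0 0\n0 0 1.65 0 0\n0 0 1.65 0 0\n0 0 1.65 0 0\n0 0 1.65 0 0" --grip_force 40

```text
time: 5.55
position: [0.47, -0.3025, 0.0265]
tool_rot: [2.311, 2.129, 0.001]
ft_force: [-0.4, 0.8, 3.0]
grip_width: 0.079
grip_force: 40.0
```

Emit:
inch_along --deltas "0 0 -0.6 0 0\n0 0 -1.4 0 0\n0 0 -1.6 0 0\n0 0 -1.6 0 0"

```text
time: 5.95
position: [0.471, -0.3031, 0.1076]
tool_rot: [2.308, 2.127, 0.003]
ft_force: [0.2, 0.9, -1.4]
grip_width: 0.076
grip_force: 40.0
```

```bash
python3 -c "
from h import *
go((.45,0,.1,-4.7),(.45,0.0,.04,0),(.45,0,.0205,0))
im=crop('side',190,200,110,140,4,'s2.png')"
```

```text
pos [ 0.471  -0.3031  0.1076] yaw -4.7 t 5.95
[ 0.3004 -0.0457  0.0073] turn 0.0
[ 0.3004 -0.046   0.0673] turn -0.082
[ 0.3004 -0.046   0.0868] turn -0.082
```

View pics/s2.png

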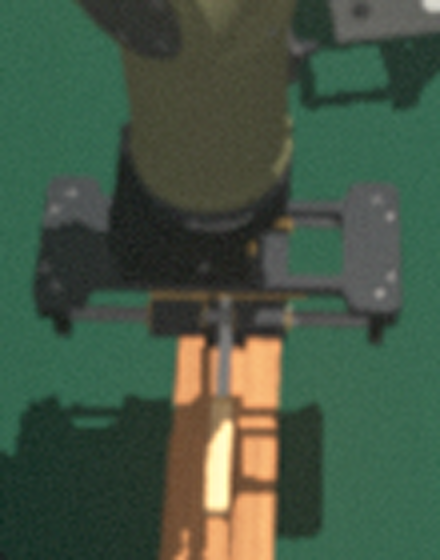

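The rod is held at mid-shank, with its handle at (215, 455) in the crop and free of the tray. I'll carry it to the free bench in front of the lift.

In the tool's units: 0.3 m is 6, 0.0855 m is 1.71, -0.082 rad is -0.82.

Emit:
inch_along --deltas "6 -1 0.14 -0.82 0\n6 -1 0.14 -0.82 0\n6 -1 0.14 -0.82 0\n6 -1 0.14 -0.82 0\n6 -1 0.14 -0.82 0\n6 -1 0.14 -0.82 0\n6 -1 0.6 -0.82 0\n6 -1 1.2 -0.82 0\n6 -1 1.4 -0.82 0\n6 -1 1.5 -0.82 0\n6 -1 1.6 -0.82 0\n6 -1 1.67 -0.82 0\n6 -1 1.71 -0.82 0\n6 -1 1.71 -0.82 0"

```text
time: 7.4
position: [0.4449, 0.0004, 0.021]
tool_rot: [2.222, 2.221, 0.001]
ft_force: [0.9, 0.2, -1.0]
grip_width: 0.077
grip_force: 40.0
```

Emit:
inch_along --deltas "0 0 0.014 0 0\n0 0 0.024 0 0\n0 0 0.024 0 0.3\n0 0 0.024 0 0.3\n0 0 0.024 0 0.3\n0 0 0.024 0 0.3\n0 0 0.024 0 0.3\n0 0 -0.6 0 0.3\n0 0 -1.2 0 0.3\n0 0 -1.2 0 0.3"

```text
time: 8.4
position: [0.4476, 0.0008, 0.0842]
tool_rot: [2.219, 2.219, 0.01]
ft_force: [0.6, -0.0, -1.1]
grip_width: 0.304
grip_force: 0.0
```

```bash
python3 - <<'E'
from h import *
im=crop("top",150,160,140,100,5,"t3.png")
for n in("top","side"):
    im=ctrl.get_image(n); hsv=cv2.cvtColor(im,cv2.COLOR_RGB2HSV)
    m=cv2.inRange(hsv,(15,50,140),(35,220,255))
    for c in cv2.findContours(m,0,2)[0]:
        if cv2.contourArea(c)>15:
            p=np.mean(c[:,0],0); print(n,p,onz(n,p,.01).round(3),cv2.contourArea(c))
E
```

```text
top [279.93333333 350.        ] [ 0.027 -0.101  0.01 ] 22.0
top [474.33009709 346.97087379] [ 0.041 -0.714  0.01 ] 29.0
top [221.77333333 350.62666667] [0.024 0.081 0.01 ] 297.0
top [422.14035088 331.05263158] [ 0.09  -0.549  0.01 ] 531.0
top [487.13636364 312.09090909] [ 0.15  -0.755  0.01 ] 23.5
top [445.49180328 316.95491803] [ 0.134 -0.623  0.01 ] 1729.5
top [ 14.28571429 253.14285714] [0.321 0.737 0.01 ] 18.5
top [ 61.56338028 250.05633803] [0.332 0.59  0.01 ] 39.0
top [276.75       216.91666667] [ 0.444 -0.088  0.01 ] 48.0
top [371.33333333 215.26388889] [ 0.452 -0.389  0.01 ] 69.5
top [320.2        211.18333333] [ 0.463 -0.226  0.01 ] 96.0
top [248.66515837 287.92533937] [ 0.219 -0.001  0.01 ] 2575.5
top [266.125 218.375] [ 0.439 -0.054  0.01 ] 176.0
top [372.64102564 204.69230769] [ 0.486 -0.393  0.01 ] 21.5
top [332.58823529 203.77941176] [ 0.487 -0.265  0.01 ] 297.0
top [129.59210526 219.81578947] [0.43  0.378 0.01 ] 1322.0
top [222.21428
[... 371 characters left out ...]
6.0
side [ 95.075 229.8  ] [ 0.04  -0.084  0.01 ] 129.5
side [235.3125 222.25  ] [ 0.444 -0.08   0.01 ] 61.0
side [117.19148936 206.21276596] [ 0.087 -0.002  0.01 ] 262.5
side [108.27777778 184.66666667] [0.042 0.085 0.01 ] 57.5
side [ 65.66666667 140.33333333] [-0.154  0.302  0.01 ] 31.5
side [442.6084788  237.95511222] [ 1.026 -0.165  0.01 ] 15386.0
side [ 13.39189189 175.56756757] [-0.276  0.142  0.01 ] 1474.0
side [287.95774648 125.26760563] [0.642 0.338 0.01 ] 536.5
side [244.42307692 112.73076923] [0.484 0.42  0.01 ] 42.0
side [294.25  78.2 ] [0.701 0.637 0.01 ] 32.0
side [80.52380952 54.02721088] [-0.256  0.885  0.01 ] 2483.5
side [222.32938389  35.25829384] [0.392 1.02  0.01 ] 9913.5
```

View pics/t3.png

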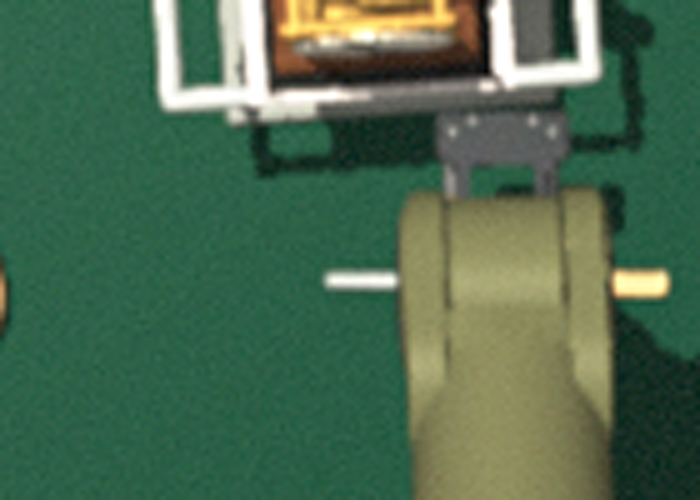

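Rod lies flat: tip at crop (325,280), handle end at (668,284). Regrip at the handle.

```bash
python3 -c "
from h import *
print(onz('top',(215,216),.004),onz('top',(283.6,216.8),.008))
go((.4445,-.079,.08,0),(.4445,-.079,.021,0))"
```

```text
[0.44457456 0.10876331 0.004     ] [ 0.44439154 -0.10958522  0.008     ]
pos [0.4443 0.0007 0.0804] yaw 0.0 t 8.55
[-0.0797  0.0002  0.0004] turn 0.0
[-0.0797  0.0002  0.0594] turn 0.0
```

In the tool's units: -0.0785 m is -1.57, 0.0595 m is 1.19.

Emit:
inch_along --deltas "-0.8 0 0 0 0.3\n-1.57 0 0 0 0.3\n-1.57 0 0.6 0 0.3\n-1.57 0 1 0 0.3\n-1.57 0 1.16 0 0.3\n-1.57 0 1.19 0 0.3\n-1.57 0 1.19 0 0\n-1.57 0 1.19 0 0\n-1.57 0 1.19 0 0\n-1.57 0 1.19 0 0\n-1.57 0 1.19 0 0\n-1.57 0 1.19 0 0" --grip_force 60

```text
time: 9.75
position: [0.4453, -0.0778, 0.0218]
tool_rot: [2.221, 2.221, 0.002]
ft_force: [-0.3, 1.3, 3.8]
grip_width: 0.131
grip_force: 60.0
```

```bash
python3 -c "
from h import *
a=np.radians(4.2);o=np.array([.6524,.0771]);R=np.array([[np.cos(a),-np.sin(a)],[np.sin(a),np.cos(a)]])
P=lambda x,y:o+R@[x,y]
for x in(-.215,-.166):print(x,P(x,.0445),np.linalg.norm(P(x,.0445)))
w=[(*P(-.215,.0445),.067,-85.8),(*P(-.166,.0445),.067,-85.8)]
go((.44,-.079,.067,0),*w)"
```

```text
-0.215 [0.43471829 0.10573428] 0.44739214114065806
-0.166 [0.4835867  0.10932295] 0.4957898765490484
pos [ 0.4453 -0.0778  0.0218] yaw 0.0 t 9.75
[-0.0012 -0.0052 -0.0452] turn 0.0
[ 0.1835 -0.0105 -0.0451] turn 1.498
[ 0.1871  0.0384 -0.0451] turn 1.498
```

Emit:
inch_along --deltas "0 0 -0.4 0 0\n0 0 -0.9 0 0\n1 -0.2 -0.9 0 0\n2 -0.2 -0.9 0 0\n2.8 -0.2 -0.9 1 0\n3.4 -0.2 -0.9 2.5 0\n3.66 -0.2 -0.9 4 0\n3.66 -0.2 -0.9 5.5 0\n3.66 -0.2 -0.9 7 0\n3.66 -0.2 -0.9 8.5 0\n3.66 -0.2 -0.9 10 0\n3.66 -0.2 -0.9 11.5 0\n3.66 -0.2 -0.9 13 0\n3.66 -0.2 -0.9 14.2 0\n3.66 -0.2 -0.9 14.98 0\n3.66 -0.2 -0.9 14.98 0\n3.66 -0.2 -0.9 14.98 0"

```text
time: 11.45
position: [0.4343, 0.1049, 0.0661]
tool_rot: [3.139, 0.117, -0.001]
ft_force: [0.8, -0.5, -0.1]
grip_width: 0.13
grip_force: 60.0
```

```bash
python3 - <<'E'
from h import *
go((.4836,.1093,.067,-85.8))
s=crop("side",225,90,125,125,4,"s3.png")
E
```

```text
pos [0.4343 0.1049 0.0661] yaw -85.7 t 11.45
[ 0.0495 -0.0007 -0.001 ] turn 0.001
```

View pics/s3.png

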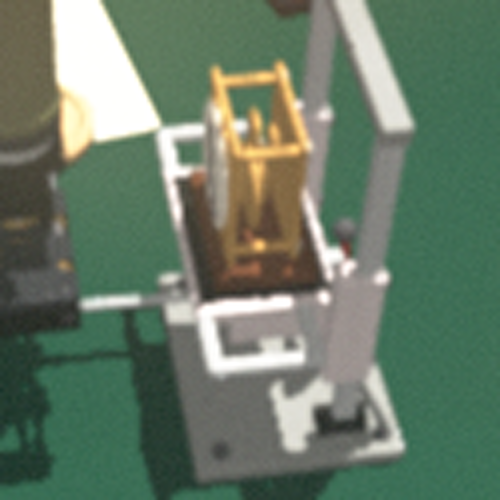

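```bash
python3 - <<'E'
from h import *
S=lambda u,v:(250+(u+.5)/4-.5,70+(v+.5)/4-.5)
T=lambda u,v:(170+(u+.5)/6-.5,110+(v+.5)/6-.5)
X=tri(S(245,308),T(280,157)); a=np.radians(4.2);o=np.array([.6524,.0771]);R=np.array([[np.cos(a),-np.sin(a)],[np.sin(a),np.cos(a)]])
print("ball",X.round(4),"local",(R.T@(X[:2]-o)).round(4),(proj("top",X)-T(280,157)).round(2))
for u,v in[(90,305),(125,301),(160,299)]:
    p=(225+(u+.5)/4-.5,90+(v+.5)/4-.5); c,d=ray("side",p)
    n=np.array([-np.sin(a),np.cos(a),0]); h=np.array([.4343,.1049,0]); k=n@(h-c)/(n@d); print((c+k*d).round(4))
E
```

```text
ball [0.6795 0.0997 0.1287] local [0.0287 0.0206] [-0.02  0.19]
[0.4853 0.1086 0.0461]
[0.5132 0.1107 0.0469]
[0.5413 0.1128 0.0454]
```

In the tool's units: 0.05 m is 1, 0.043 m is 0.86.

Emit:
inch_along --deltas "0.3 -0.02 0 0 0\n0.6 -0.02 0 0 0\n0.86 -0.02 0 0 0\n1 -0.02 0 0 0\n1 -0.02 0 0 0"

```text
time: 12.0
position: [0.485, 0.1095, 0.0662]
tool_rot: [3.139, 0.115, 0.0]
ft_force: [0.4, -0.1, -0.9]
grip_width: 0.129
grip_force: 60.0
```

Emit:
inch_along --deltas "0 0 -0.2 0 0\n0 0 -0.4 0 0\n0 0 -0.5 0 0\n0 0 -0.6 0 0\n0 0 -0.7 0 0\n0 0 -0.7 0 0"

```text
time: 12.6
position: [0.4848, 0.1099, 0.1021]
tool_rot: [-3.139, -0.115, -0.002]
ft_force: [0.1, -0.6, -1.9]
grip_width: 0.129
grip_force: 60.0
```

```bash
python3 - <<'E'
from h import *
s=crop("side",225,90,125,125,4,"s4.png");t=crop("top",170,110,115,90,6,"t4.png")
for n,im,r in(("side",s,(300,320,135,155)),):
    h=cv2.cvtColor(im,cv2.COLOR_RGB2HSV)
go()
E
```

```text
pos [0.4844 0.1097 0.1013] yaw -85.8 t 12.7
```

In the tool's units: -0.023 m is -0.46, -0.021 m is -0.42.

Emit:
inch_along --deltas "0 0 -0.1 0 0\n0 0 -0.2 0 0\n0 0 -0.28 0 0\n0 0 -0.36 0 0\n0 0 -0.42 0 0\n0 0 -0.46 0 0\n0 0 -0.46 0 0\n0 0 -0.46 0 0"

```text
time: 13.5
position: [0.4843, 0.1097, 0.1242]
tool_rot: [-3.139, -0.114, 0.0]
ft_force: [-0.1, 0.1, -1.1]
grip_width: 0.133
grip_force: 60.0
```

```bash
python3 - <<'E'
from h import *
s=crop("side",225,90,125,125,4,"s5.png");t=crop("top",170,110,115,90,6,"t5.png")
a=cv2.imread("pics/t4.png");b=cv2.imread("pics/t5.png")
cv2.imwrite("pics/c5.png",np.vstack([a[:280],b[:280]]))
E
```

```text
(no output)
```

View pics/c5.png

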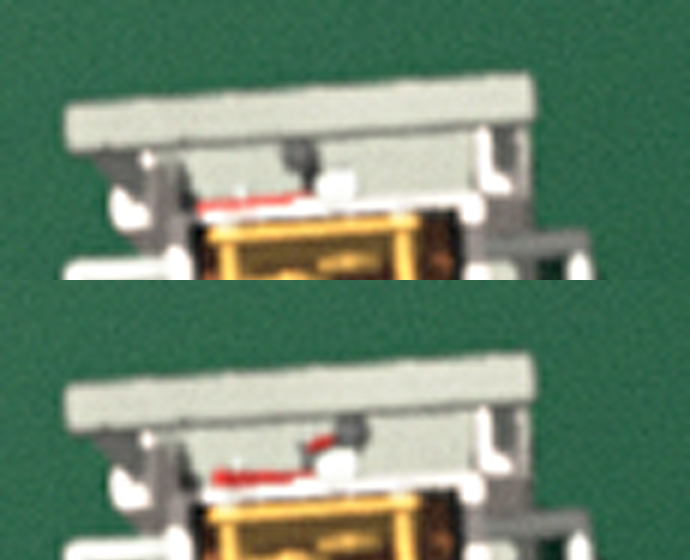

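Ball has gone from crop x=300 to 350 and the tail is up, so the pawl looks tipped over. I'll lower the rod and check that it stays.

In the tool's units: 0.056 m is 1.12, 0.04 m is 0.8.

Emit:
inch_along --deltas "0 0 0.4 0 0\n0 0 0.8 0 0\n0 0 1.12 0 0\n0 0 1.12 0 0"

```text
time: 14.0
position: [0.4824, 0.1091, 0.0661]
tool_rot: [3.137, 0.114, -0.007]
ft_force: [-0.4, 0.2, -0.8]
grip_width: 0.129
grip_force: 60.0
```

```bash
python3 - <<'E'
from h import *
t0=cv2.imread("pics/t5.png")
t=crop("top",170,110,115,90,6,"t6.png"); t1=cv2.imread("pics/t6.png")
for i in("t1","t4","t5","t6"):
    b=cv2.imread(f"pics/{i}.png")[130:200,250:400]; h=cv2.cvtColor(b,cv2.COLOR_BGR2HSV)
    m=(h[:,:,2]<130).astype(np.uint8); m[:, :15]=0
    M=cv2.moments(m); print(i,250+M["m10"]/M["m00"],130+M["m01"]/M["m00"],M["m00"])
    r=cv2.cvtColor(cv2.imread(f"pics/{i}.png"),cv2.COLOR_BGR2HSV)
    rm=((r[:,:,0]<6)|(r[:,:,0]>174))&(r[:,:,1]>120)&(r[:,:,2]>120); rm[230:]=0; ys,xs=np.nonzero(rm); print(xs.min(),xs.max(),ys.mean())
go()
E
```

```text
t1 288.98741258741256 160.98041958041958 1430.0
280 285 199.93333333333334
t4 302.1463601532567 158.44827586206895 1305.0
196 290 202.1782945736434
t5 348.37464522232733 152.11636707663197 1057.0
213 333 190.5335720680394
t6 348.40904716073146 152.28007699711262 1039.0
213 333 190.4352422907489
pos [0.4835 0.1093 0.0674] yaw -85.8 t 14.05
```

Units first: shifts go in units of 50 mm and turns go in units of 0.1 rad. So -0.05 m is -1, -0.04 m is -0.8, -1.498 rad is -14.98.

Emit:
inch_along --deltas "-0.4 0 0 0 0\n-0.8 0 0 0 0\n-1 0 0 0 0\n-1 0 0 -1.5 0\n-1 0 0 -3 0\n-1 0 0 -4.5 0\n-1 0 0 -6 0\n-1 0 0 -7.5 0\n-1 0 0 -9 0\n-1 0 0 -10.5 0\n-1 0 0 -12 0\n-1 0 0 -13.5 0\n-1 0 0 -14.98 0\n-1 0 0 -14.98 0"

```text
time: 15.45
position: [0.4355, 0.1063, 0.0692]
tool_rot: [2.22, 2.221, 0.003]
ft_force: [-0.0, -0.3, -0.1]
grip_width: 0.13
grip_force: 60.0
```

```bash
python3 -c "
from h import *
go((.445,-.078,.067,0),(.445,-.078,.0225,0))"
```

```text
pos [0.4355 0.1063 0.0692] yaw 0.0 t 15.45
[-0.1843  0.0095  0.002 ] turn 0.0
[-0.1843  0.0094  0.0465] turn 0.0
```

In the tool's units: -0.184 m is -3.68, -0.15 m is -3.

Emit:
inch_along --deltas "-1 0.18 0 0 0\n-2 0.18 0 0 0\n-3 0.18 0 0 0\n-3.68 0.18 0.2 0 0\n-3.68 0.18 0.5 0 0\n-3.68 0.18 0.7 0 0\n-3.68 0.18 0.82 0 0\n-3.68 0.18 0.88 0 0\n-3.68 0.18 0.92 0 0\n-3.68 0.18 0.93 0 0\n-3.68 0.18 0.93 0 0"

```text
time: 16.55
position: [0.4439, -0.0774, 0.0221]
tool_rot: [2.221, 2.222, 0.001]
ft_force: [-0.1, -0.0, -0.7]
grip_width: 0.131
grip_force: 60.0
```

```bash
python3 -c "
from h import *
go((.445,-.078,.0225,0))"
```

```text
pos [ 0.4439 -0.0774  0.0221] yaw 0.0 t 16.55
[-0.0006  0.0011 -0.0004] turn 0.001
```

In the tool's units: -0.22 m is -4.4, -0.18 m is -3.6.

Emit:
inch_along --deltas "0 0 0 0 0.35\n0 0 0 0 0.35\n0 0 0 0 0.35\n0 0 0 0 0.35\n0 0 0 0 0.35\n0 0 -0.6 0 0.35\n0 0 -1.6 0 0.35\n0 0 -2.6 0 0\n0 0 -3.6 0 0\n0 0 -4.4 0 0\n0 0 -4.4 0 0\n0 0 -4.4 0 0\n0 0 -4.4 0 0"

```text
time: 17.85
position: [0.4426, -0.0779, 0.2403]
tool_rot: [-2.22, -2.22, 0.003]
ft_force: [0.2, 0.7, -0.8]
grip_width: 0.011
grip_force: 0.0
```

```bash
python3 -c "
from h import *
go((.5864,-.0486,.24,-16),(.5864,-.0486,.19,-16))
im=ctrl.get_image('top');s=ctrl.get_image('side')
cv2.imwrite('pics/c7.png',np.hstack([cv2.resize(im[110:270,150:290,::-1],None,fx=3,fy=3),cv2.resize(s[110:270,190:310,::-1],None,fx=3,fy=3)]))"
```

```text
pos [ 0.4426 -0.0779  0.2403] yaw 0.0 t 17.85
[ 2.930e-02  1.438e-01 -1.000e-04] turn 0.279
[0.0293 0.1439 0.0499] turn 0.279
```

View pics/c7.png

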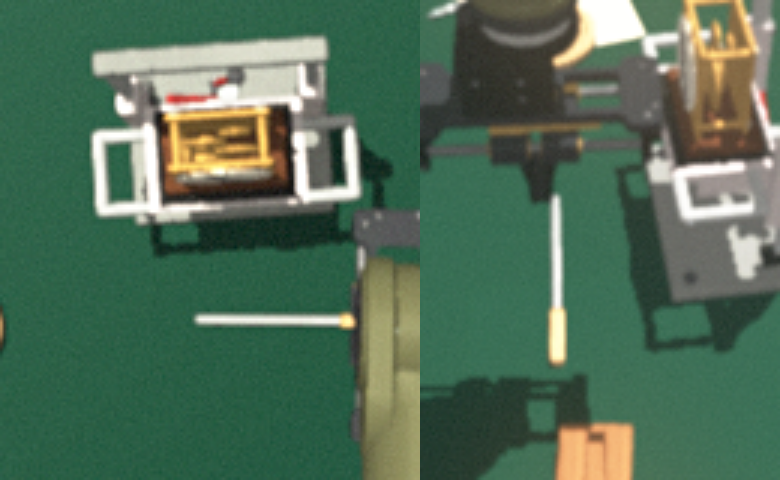

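The rod lies flat, from (195,320) to the hand in the top view, clear of the lift, and the ball is still over at (232,75). Now to the right handle with the fingers shut.

Emit:
inch_along --deltas "0.3 0.6 0 1.4 0\n0.58 1.4 0 2.79 0\n0.58 2.2 0 2.79 0\n0.58 2.88 0 2.79 0\n0.58 2.88 0 2.79 0\n0.58 2.88 0.4 2.79 0\n0.58 2.88 0.8 2.79 0\n0.58 2.88 1 2.79 0\n0.58 2.88 1 2.79 0\n0.58 2.88 1 2.79 0"

```text
time: 18.95
position: [0.5873, -0.0491, 0.1921]
tool_rot: [-2.509, -1.891, -0.0]
ft_force: [-0.2, 0.3, 0.3]
grip_width: 0.005
grip_force: 0.0
```

```bash
python3 -c "
from h import *
go((.5864,-.0486,.18,-16))
im=ctrl.get_image('top');s=ctrl.get_image('side')
cv2.imwrite('pics/c8.png',np.hstack([cv2.resize(im[120:200,190:270,::-1],None,fx=5,fy=5,interpolation=2),cv2.resize(s[110:190,250:330,::-1],None,fx=5,fy=5,interpolation=2)]))"
```

```text
pos [ 0.5873 -0.0491  0.1921] yaw -16.0 t 18.95
[ 0.0002 -0.001   0.0121] turn 0.0
```

View pics/c8.png

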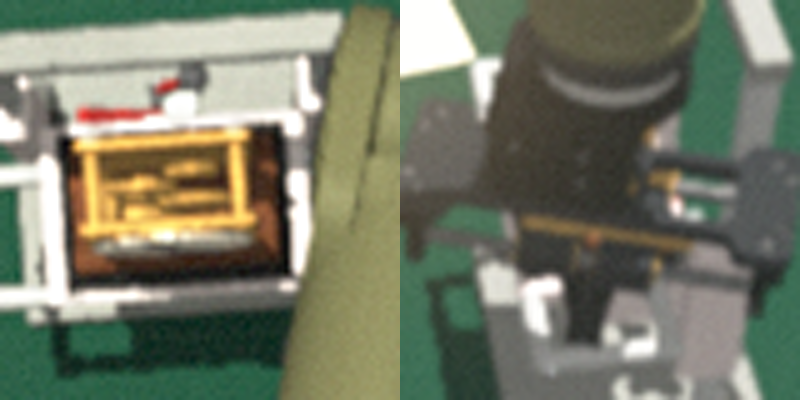

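The fingertips are over the bar, at about (575,345) in the right half of the picture. Easing down.

Emit:
inch_along --deltas "0 -0.02 0.06 0 0\n0 -0.02 0.12 0 0\n0 -0.02 0.18 0 0\n0 -0.02 0.24 0 0\n0 -0.02 0.28 0 0\n0 -0.02 0.32 0 0\n0 -0.02 0.36 0 0\n0 -0.02 0.4 0 0\n0 -0.02 0.44 0 0\n0 -0.02 0.48 0 0\n0 -0.02 0.52 0 0\n0 -0.02 0.56 0 0"

```text
time: 20.25
position: [0.5866, -0.0487, 0.1637]
tool_rot: [2.509, 1.891, 0.0]
ft_force: [-1.2, -0.1, 4.1]
grip_width: 0.006
grip_force: 2.1
```

In the tool's units: 0.0015 m is 0.03, 0.03 m is 0.6.

Emit:
inch_along --deltas "0 0 0.03 0 0\n0 0 0.06 0 0\n0 0 0.09 0 0\n0 0 0.12 0 0\n0 0 0.15 0 0\n0 0 0.18 0 0\n0 0 0.21 0 0\n0 0 0.24 0 0\n0 0 0.27 0 0\n0 0 0.3 0 0\n0 0 0.33 0 0\n0 0 0.36 0 0\n0 0 0.39 0 0\n0 0 0.42 0 0\n0 0 0.45 0 0\n0 0 0.48 0 0\n0 0 0.51 0 0\n0 0 0.54 0 0\n0 0 0.57 0 0\n0 0 0.6 0 0"

```text
time: 22.25
position: [0.5866, -0.0487, 0.1337]
tool_rot: [2.509, 1.891, 0.0]
ft_force: [-2.3, -0.2, 4.3]
grip_width: 0.008
grip_force: 2.1
```

Emit:
inch_along --deltas "0 0 0.02 0 0\n0 0 0.04 0 0\n0 0 0.05 0 0\n0 0 0.06 0 0\n0 0 0.06 0 0"

```text
time: 22.75
position: [0.5866, -0.0487, 0.1307]
tool_rot: [2.509, 1.891, 0.0]
ft_force: [-1.3, 0.0, 3.3]
grip_width: 0.007
grip_force: 1.7
```

Still sinking freely; continue until the stop gives a firm force.

Emit:
inch_along --deltas "0 0 0.01 0 0\n0 0 0.02 0 0\n0 0 0.03 0 0\n0 0 0.03 0 0"

```text
time: 23.15
position: [0.5866, -0.0487, 0.1292]
tool_rot: [2.509, 1.891, 0.0]
ft_force: [-0.6, -0.1, 3.3]
grip_width: 0.004
grip_force: 1.7
```

In the tool's units: 0.0006 m is 0.012, 0.0003 m is 0.006.

Emit:
inch_along --deltas "0 0 0.006 0 0\n0 0 0.012 0 0\n0 0 0.012 0 0"

```text
time: 23.45
position: [0.5866, -0.0487, 0.129]
tool_rot: [-2.509, -1.891, -0.0]
ft_force: [-2.0, 0.6, 5.6]
grip_width: 0.009
grip_force: 2.8
```

In the tool's units: 0.0008 m is 0.016, 0.0004 m is 0.008.

Emit:
inch_along --deltas "0 0 0.008 0 0\n0 0 0.016 0 0\n0 0 0.016 0 0"

```text
time: 23.75
position: [0.5866, -0.0487, 0.1288]
tool_rot: [-2.509, -1.891, -0.001]
ft_force: [-3.9, 0.5, 10.6]
grip_width: 0.004
grip_force: 4.8
```

Firm at the stop (10.6 N at the expected height). Release upward and back off, then check.

In the tool's units: -0.14 m is -2.8, -0.13 m is -2.6.

Emit:
inch_along --deltas "0 0 -0.04 0 0\n0 0 -0.2 0 0\n0 0 -0.8 0 0\n0 0 -1.8 0 0\n0 0 -2.6 0 0\n0 0 -2.6 0 0\n-2 -2.8 -2.6 0 0\n-2 -2.8 -2.6 0 0\n-2 -2.8 -2.6 0 0\n-2 -2.8 -2.6 0 0\n-2 -2.8 -2.6 0 0\n-2 -2.8 -2.6 0 0"

```text
time: 24.95
position: [0.4247, -0.1059, 0.2579]
tool_rot: [-2.509, -1.891, -0.003]
ft_force: [0.1, 1.1, 1.0]
grip_width: 0.011
grip_force: 0.0
```

```bash
python3 - <<'E'
from h import *
im=ctrl.get_image('top');s=ctrl.get_image('side')
cv2.imwrite('pics/c9.png',np.hstack([cv2.resize(im[110:270,150:290,::-1],None,fx=3,fy=3),cv2.resize(s[70:230,220:340,::-1],None,fx=3,fy=3)]))
E
```

```text
(no output)
```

View pics/c9.png

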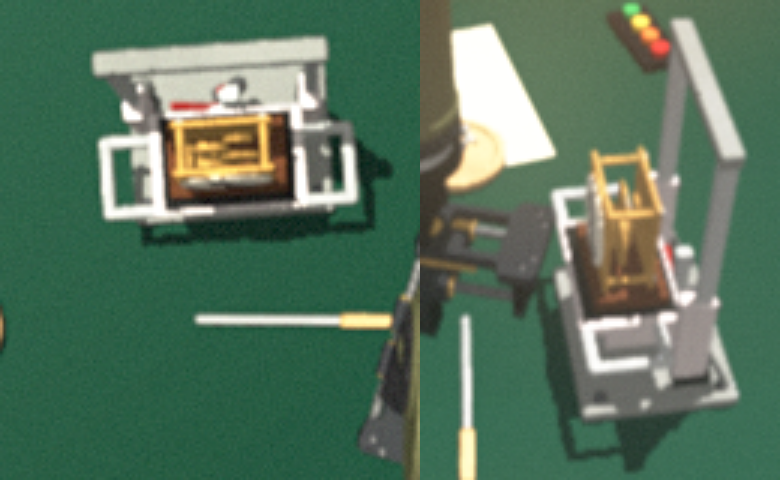

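The table is down, the red tail is still up at (195,104), and the rod lies flat at (195..392,320), clear of the lift. The robot touches nothing, so I'm handing in.

```bash
python3 -c "
from bench import ctrl
print(ctrl.close_job())"
```

```text
the job is handed in; nothing more can be done
None
```

The pawl was flicked over with the rod and stayed clear, the rod is laid flat in front of the lift, and the table was eased down onto its stops and let go; the job was handed in at about 25 s, with no verdict shown.

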